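# Slide the battery box into its charging dock and start the charge

### The arm

A 7-joint arm with a two-finger parallel gripper is mounted at the origin on a cart in front of the work surface, level with it; the furniture and walls round the work are solid. World frame = base frame: x ahead of the robot, y to its left, z up, the work surface at z = 0. Lengths are in mm, angles in rad, forces in N, time in s.
With the tool pointing down it reaches from about 425 to 1025 mm from the base axis. Payload 9.4 kg.
Tool frame: the origin (TCP) lies at the very end of the fingers, on their centre line; the grasp point (between the pads) lies 19 mm behind it; z points along the fingers, x is the direction in which the jaws open and shut, and the axes are right-handed (so a half turn about z gives the same grasp; the last joint's range is limited). The gripper opens to 93 mm and grips with 3 to 60 N. Pads are 15 mm wide; open, the fingers measure 128 mm over their backs; the gripper's body (75 mm by 188 mm) begins 65 mm behind the grasp point.
Start: joints at [-1.194, 0.599, -0.003, 1.599, 0.002, 0.943, -0.08], TCP at [317.833, 651.618, 218.618] pointing down, gripper open.
Joint ranges: [-2.57, 2.57], [-0.35, 1.97], [-1.29, 1.29], [0.11, 2.56], [-1.05, 4.19], [0.11, 1.86], [-2.63, 2.63]. Speed limits (rad/s): [2.22, 2.22, 3.01, 3.01, 3.14, 3.14, 3.14].

### API

Orientations are given as a unit quaternion [x, y, z, w].
In Python, from bench import get_obs, vision, arm gives the robot as it stands.
- The arm moves only by the shell command python3 -m jog 'ROWS' [FORCE]. ROWS is a JSON object of lists of equal length, an entry for each row: "gripper": the finger opening in m, from 0 to 0.093; "offset": the shift along the tool's x, y, z in m, a list of three; "roll": the turn about the tool's z in rad. A call has 1 to 8 rows; each row shifts and turns the commanded pose from where the row before left it, along the tool's axes as they then stand; what a row does not reach is not made up. A row lasts 1/8 s, in which the tool goes at most 62.5 mm and 10.7 degrees, less where a joint would pass 70% of its speed; a pose out of reach is approached as far as the arm can. A call with a gripper value outside its range is refused whole. The fingers move at their own pace and stop on an object; FORCE is the grip in N (left out, the last holds). Time passes only in rows, so rows that do not move let the fingers close. It gives the time, the measured TCP pose, the force and the opening at its end, in the units of the state.
- get_obs(): the state, without advancing time (a new reading comes with each control period).
- vision.read_camera(name): name is "scene" or "top" or "wrist"; returns the picture (480x640x3 uint8, red, green, blue); there is no depth.
- vision.camera_model(name): a dict with "mtx" (3x3 intrinsics, pixels), "R" (3x3) and "t" (3): a world point X has camera coordinates R X + t; the wrist camera has in their place "tool_from_camera" (4x4, takes a point from camera to tool coordinates, whose origin is the TCP and whose axes are the tool frame's). Camera axes: x right, y down, z forward; pixel columns grow to the right and rows downward; lengths in mm; the calibration is good to about 2 mm. A picture is of the moment at which its call begins: read the wrist's pose just before it. camera_model takes no time and is no camera call.
- arm.close_job(): hands the job in, once; it reports no verdict.
The state is a dict: "time_s": time; "joints": joint angles; "joint_vel": joint speeds; "joint_torque": joint torques, N m; "tool_pos": TCP position; "ee_rot": TCP orientation; "contact_force": force on the tool from outside, world axes, zero at the start; "torque": the same for the moment, N m; "opening": opening from 0.0 (shut) to 1.0 (fully open).
Only numpy, scipy, OpenCV 4.12 (cv2) and the standard library are available. Lean on these libraries where they do the work, as an engineer would, in place of code of your own. Each camera call takes 0.05 s, during which the arm holds its last target.

### The job

Put the tall battery box on charge: push it with the fingertips low on the front of its skid foot, so that it slides upright along the bench between the rails of the charging dock, all the way in until both red spring catches have snapped shut behind the foot. Then press the green charge button right down and let go. The box is heavy and tips easily: do not tip or lift it or touch its carrying handle, do not press the button before the box is fully in, and leave the other things on the bench where they are.

Things in the scene. Friction and masses are not known exactly. Their poses are not given: they have to be found in the camera images.
- battery_box: Tall grey battery box with two blue round socket covers in front, one piece with a wide black skid foot; 1 to 1.5 kg, loose. Origin: centre of the foot's underside; x points to its back (into the dock), z up. Foot 110 (x) x 180 (y) mm, flat front and rear faces. Case: x -9 to +51 mm, y +-68 mm, up to z 213 mm. Pushed forward higher than about 50 mm above the bench it tips.
- carry_handle: The black carrying handle on top of the battery box (fixed to it), a bar along the box's y, 100 mm wide, 12 mm thick, its top 251 mm above the bench. Origin: middle of its base on the case's top. Not to be touched.
- foot_front (a point): Middle of the foot's front face, 21 mm above the bench: the place to push, along the box's x. The face is flat, 180 mm wide and reaches from 4 to 38 mm above the bench; the case's front stands 46 mm behind it. Friction with the bench 0.5 to 0.7: sliding takes 5 to 11 N, up to about 10 N more while passing the catches.
- dock: Charging dock, fixed: two aluminium rails, a black contact block (70 mm high) across the far end. Origin: the point on the bench where the box's origin stands when home; x points from the mouth to the block, y left, z up. Rails 21 mm high, 186 mm apart inside from x = -65 to +57 mm. The block's face at x = +57 mm stops the foot 2 mm past home; two brass contacts there yield at 1 to 2 N.
- dock_mouth (a point): Middle of the dock's mouth on the bench, 107 mm before the dock's origin. From x = -65 mm the rails flare out to 226 mm apart (inside) here.
- catch_left (a joint): Angle (rad) of the red spring catch arm on the left rail (dock's +y), 23 to 36 mm above the bench: 0 = sprung in, its flat nose at the dock's x = -58 mm then reaches about 8 mm across the foot's front corner. The foot pushes it out to about 0.2 in passing; it snaps back to 0 once the foot's front is past the nose.
- catch_right (a joint): The same for the catch on the right rail (dock's -y side): 0 = sprung in, larger = pushed out.
- charge_button_top (a point): Centre of the top of the round green charge button, 30 mm across, on the black switch pod beside the right rail. It is pressed straight down: 6 mm travel, 4 N at the bottom, and springs back.
- charge_button (a joint): Travel of the charge button (m): 0 = up, 0.006 = fully down.
- tape_measure: Yellow tape measure, 38 x 83 x 60 mm, standing on the bench; bystander. Origin: centre of its underside.
- masking_tape: Roll of masking tape, 96 mm across, 24 mm high, lying flat; bystander. Origin: centre of its underside.
- sanding_block: Brown rubber sanding block, 52 x 68 x 24 mm; bystander. Origin: centre of its underside.
- glue_bottle: White glue bottle with orange tip, 66 mm across, 183 mm high; bystander. Origin: centre of its underside.
- wood_blank: Square wooden turning blank, 22 x 150 x 22 mm, lying on the bench; bystander. Origin: centre of its underside.

How it is judged (in metres and radians):
On the way, in this order (a step that is already met when the one before it is completed fails the run):
1. the battery box is fully in the dock and both catches have snapped shut behind its foot (x of battery_box in the frame of dock between -0.007 and 0.006 m and y of battery_box in the frame of dock between -0.007 and 0.007 m and angle between the x axis of battery_box and the x axis of dock, either way round below 0.06 rad and angle between battery_box's own z axis and vertical below 0.03 rad and value of joint each of catch_left, catch_right below 0.06 rad), for 0.2 s.
2. the charge button is pressed down (value of joint charge_button above 0.0045 m), for 0.1 s.
At the end, for the whole second after the job is handed in: Battery box upright (0.03 rad) and at rest on the bench in the dock, its origin within 7 mm of the dock's, square within 0.06 rad, both catches sprung in (below 0.06 rad); the charge button was pressed 4.5 mm or more after that and is up again (all of step 1 and height (world z) of battery_box below 0.004 m and linear speed of battery_box below 0.02 m/s and value of joint charge_button below 0.0015 m); the robot touches nothing.
It fails at once if the battery box tips by more than about 9 degrees or is lifted off the bench (angle between battery_box's own z axis and vertical above 0.15 rad or height (world z) of battery_box above 0.015 m).
It fails at once if the fingers touch the carrying handle (contact force between the fingers and carry_handle above 0.5 N).
It fails at once if the fingers push or hold the battery box high up on its case instead of low on its foot (contact force between the fingers and battery_box above 1 N and height (world z) of the grasp point above 0.1 m).
It fails at once if the charge button is pressed before the box is fully in (value of joint charge_button above 0.003 m and x of battery_box in the frame of dock below -0.009 m).
It fails at once if another thing on the bench is moved by more than 20 mm (distance of any of tape_measure, masking_tape, sanding_block, glue_bottle, wood_blank from where it was at the start of the episode above 0.02 m).
It also fails if it takes over 64 s, if anything falls off the work surface, if the arm or the gripper's body presses on something with over 40 N, if the wrist force passes 120 N, or if a joint passes its speed limit or range.

## Working session

There is one attempt and no reset: what is moved stays moved. The work goes in short steps, Python scripts to look and compute and a shell command to move; the robot and the scene stay as the last step left them, time stands still between calls to the robot, and variables do not carry over. Pictures are saved under pics/ and viewed, and the job is handed in when it is done.

```bash
ls; mkdir -p pics
python3 - <<'E'
from bench import get_obs, vision, arm
import cv2
o=get_obs()
for k in o: print(k,o[k])
for n in ("scene","top","wrist"):
    im=vision.read_camera(n); cv2.imwrite(f"pics/{n}0.png",im[:,:,::-1])
    print(n,vision.camera_model(n))
E
```

```text
pics
time_s 0.0
joints [-1.19368772  0.60009882 -0.00253857  1.60013405  0.00184013  0.94293468
 -0.07979326]
joint_vel [ 0.00069991 -0.00148169  0.00010093  0.00013494  0.0010066   0.00173335
  0.00030971]
joint_torque [-1.49625375e-04 -7.65059638e+01  1.49740197e+00 -2.52368510e+01
 -5.23534999e-02  1.66305044e-02  1.44408159e-04]
tool_pos [317.64352253 651.15137285 217.77758183]
ee_rot [ 8.48031409e-01  5.29945384e-01 -6.15434356e-04  4.90178473e-04]
contact_force [-0.22851805  0.74073826  0.06669837]
torque [ 0.02570006 -0.05103464  0.00641435]
opening 1.0029183188585675
scene {'mtx': array([[599.23367468,   0.        , 311.20511738],
       [  0.        , 599.23367468, 234.01242064],
       [  0.        ,   0.        ,   1.        ]]), 'R': array([[-0.9852306 , -0.17034007, -0.01746232],
       [-0.13090266,  0.8149965 , -0.56448667],
       [ 0.11038643, -0.55386367, -0.82525746]]), 't': array([ 586.12952726,  168.10836182, 1308.40354785])}
top {'mtx': array([[487.85126734,   0.        , 322.00950328],
       [  0.        , 487.85126734, 241.58670674],
       [  0.        ,   0.        ,   1.        ]]), 'R': array([[ 2.11145554e-02, -9.99770192e-01,  3.70671246e-03],
       [-9.87492736e-01, -2.14343870e-02, -1.56200716e-01],
       [ 1.56244271e-01, -3.62242955e-04, -9.87718379e-01]]), 't': array([ -27.23697706,  626.92838471, 1201.3775258 ])}
wrist {'mtx': array([[356.96340623,   0.        , 316.0181885 ],
       [  0.        , 356.96340623, 242.36046149],
       [  0.        ,   0.        ,   1.        ]]), 'tool_from_camera': array([[ 9.99999828e-01,  3.42174922e-04, -4.76084151e-04,
         8.51217030e-02],
       [-1.87185093e-04,  9.55858914e-01,  2.93825971e-01,
        -8.28809494e+01],
       [ 5.55609158e-04, -2.93825831e-01,  9.55858814e-01,
        -1.67357876e+02],
       [ 0.00000000e+00,  0.00000000e+00,  0.00000000e+00,
         1.00000000e+00]])}
```

View pics/scene0.png

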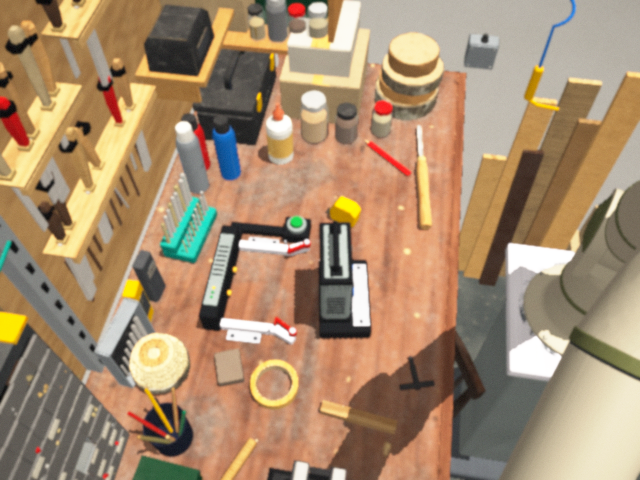

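View pics/top0.png

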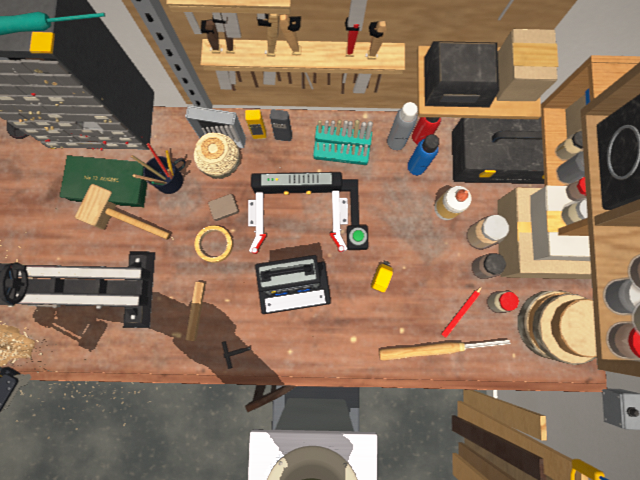

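View pics/wrist0.png

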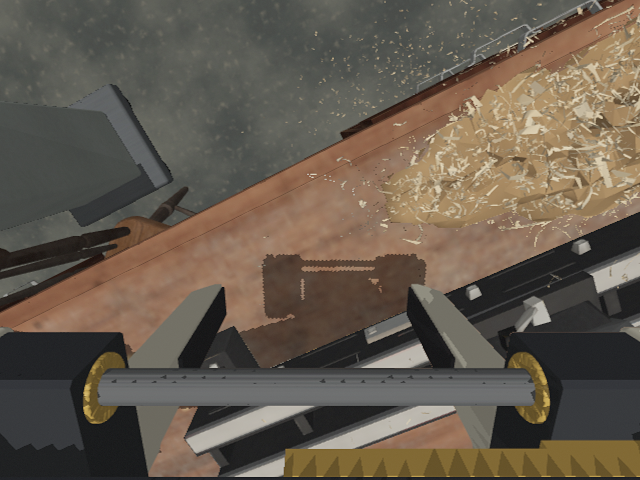

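```bash
cat > h.py <<'E'
import numpy as np, cv2
from bench import get_obs, vision
def ray(n,u,v,z):
    c=vision.camera_model(n); d=np.linalg.inv(c['mtx'])@[u,v,1]
    R=np.array(c['R']);t=np.array(c['t']); C=-R.T@t; d=R.T@d
    return C+d*(z-C[2])/d[2]
def proj(n,X):
    c=vision.camera_model(n); p=c['mtx']@(np.array(c['R'])@X+c['t']); return p[:2]/p[2]
E
python3 - <<'E'
import cv2
a=cv2.imread('pics/top0.png'); cv2.imwrite('pics/topc.png',cv2.resize(a[160:320,180:400],None,fx=3.6,fy=3.6,interpolation=cv2.INTER_CUBIC))
a=cv2.imread('pics/scene0.png'); cv2.imwrite('pics/scenec.png',cv2.resize(a[190:410,180:400],None,fx=2.7,fy=2.7,interpolation=cv2.INTER_CUBIC))
E
```

```text
(no output)
```

View pics/topc.png

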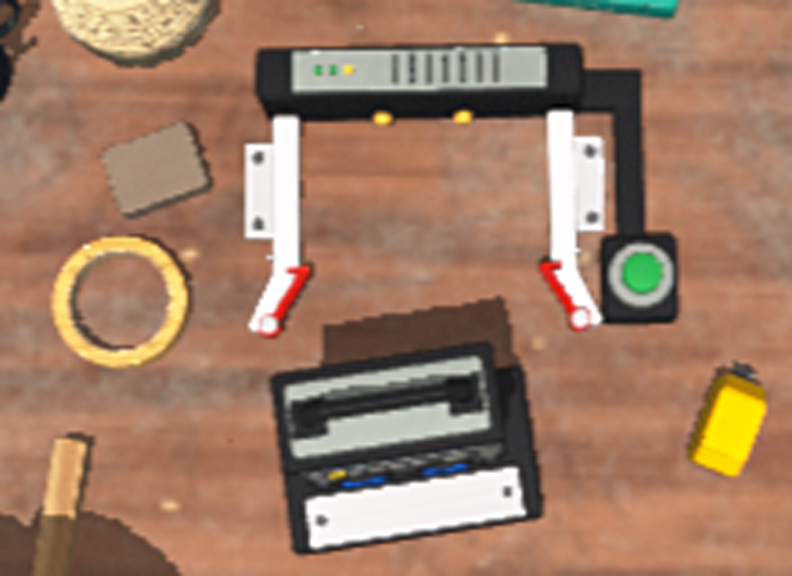

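View pics/scenec.png

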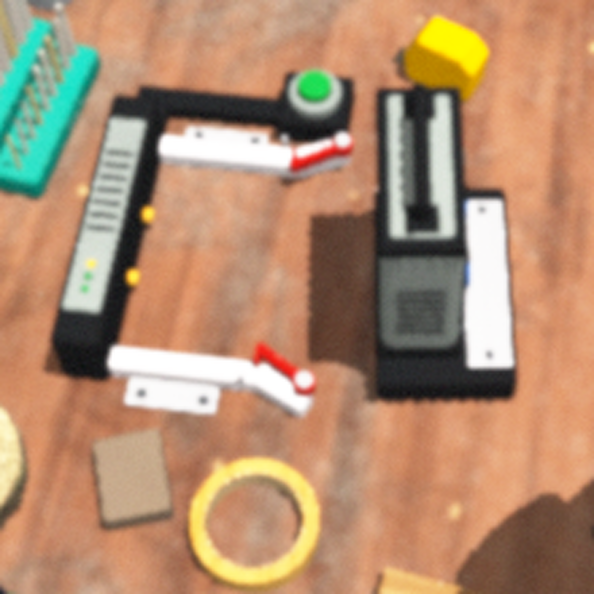

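Run:
```python
import cv2
a=cv2.imread('pics/top0.png')
cv2.imwrite('pics/t1.png',cv2.resize(a[165:240,240:345],None,fx=7,fy=7,interpolation=cv2.INTER_NEAREST))
cv2.imwrite('pics/t2.png',cv2.resize(a[240:320,245:345],None,fx=7,fy=7,interpolation=cv2.INTER_NEAREST))
```

```text
(no output)
```

View pics/t1.png

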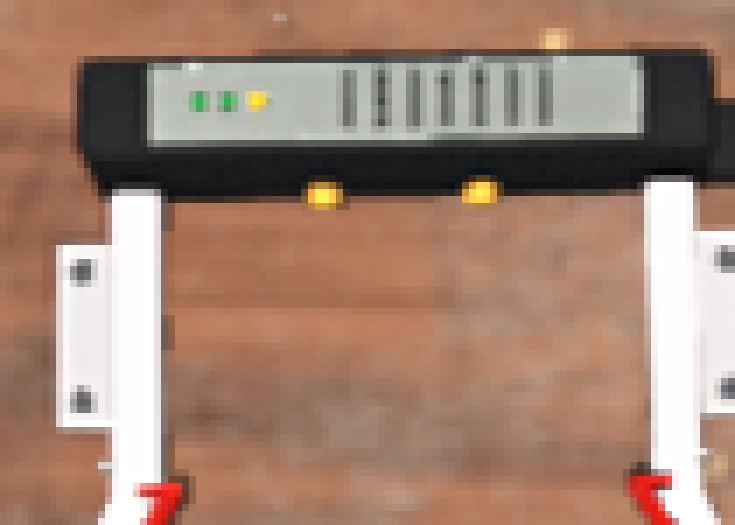

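View pics/t2.png

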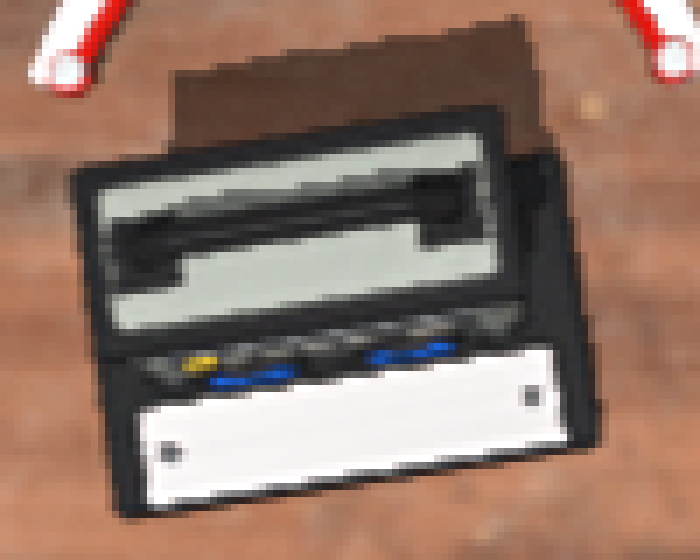

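Run:
```python
from h import *
np.set_printoptions(precision=1,suppress=True)
c=vision.camera_model('top'); print('C',-np.array(c['R']).T@c['t'])
T=lambda x,y,ox,oy,z: ray('top',x/7+ox-.5,y/7+oy-.5,z)
t1=lambda x,y,z:T(x,y,240,165,z)
t2=lambda x,y,z:T(x,y,245,240,z)
print('rail L',t1(160,200,21),t1(163,450,21))
print('rail R',t1(644,180,21),t1(651,440,21))
print('nose',t1(185,485,30),t1(630,478,30))
print('block bottom',t1(165,198,0),t1(640,192,0), 'top front', t1(148,146,70),t1(645,132,70))
print('brass',t1(323,194,20),t1(481,192,20))
print('foot front', t2(122,518,4),t2(598,447,4),'top', t2(122,510,38),t2(598,440,38))
print('foot rear R', t2(560,150,38))
print('case top', t2(72,172,213),t2(500,108,213),t2(100,358,213),t2(522,298,213))
print('screws', t2(171,452,38),t2(531,396,38))
print('button', ray('top',180+642/3.6-.5,160+270/3.6-.5,40))
```

```text
C [ 432.   -13.4 1284.7]
rail L [759.2 147.8  21. ] [662.6 142.8  21. ]
rail R [771.1 -36.2  21. ] [670.4 -40.7  21. ]
nose [647.9 132.9  30. ] [654.1 -32.9  30. ]
block bottom [765.5 148.5   0. ] [771.9 -35.1   0. ] top front [766.7 146.7  70. ] [776.1 -35.4  70. ]
brass [763.2  85.9  20. ] [765.3  25.8  20. ]
foot front [442.2 138.1   4. ] [472.1 -37.9   4. ] top [444.8 134.2  38. ] [473.5 -37.2  38. ]
foot rear R [579.  -21.3  38. ]
case top [548.  133.5 213. ] [571.3  -0.9 213. ] [489.8 122.3 213. ] [511.4  -9.2 213. ]
screws [465.9 117.3  38. ] [488.9 -12.6  38. ]
button [ 649.4 -106.2   40. ]
```

```bash
cat >> h.py <<'E'
from scipy.spatial.transform import Rotation as Ro
def st(show=True):
    o=get_obs(); R=Ro.from_quat(o['ee_rot']).as_matrix(); yaw=np.degrees(np.arctan2(R[1,1],R[0,1]))
    if show: print('t',round(o['time_s'],2),'tcp',np.round(o['tool_pos'],1),'yaw',round(yaw,2),'F',np.round(o['contact_force'],1),'tool z',np.round(R[:,2],3))
    return np.array(o['tool_pos']),R
def togo(target,yawdeg=None):
    p,R=st(); d=R.T@(np.array(target)-p); print('offset mm',np.round(d,1),'norm',round(np.linalg.norm(d)))
E
python3 -m jog '{"gripper":[0.093,0.093,0.093,0.093],"offset":[[0,0,0],[0,0,0],[0,0,0],[0,0,0]],"roll":[-0.155,-0.155,-0.155,-0.155]}'; python3 -c "
from h import *
togo([431,65,218])"
```

```text
time_s: 0.65
tool_pos: [317.8, 651.4, 218.2]
ee_rot: [0.644, 0.765, -0.0, 0.0]
contact_force: [0.6, 0.1, -0.7]
opening: 0.996
t 0.65 tcp [317.8 651.4 218.2] yaw 9.82 F [ 0.6  0.1 -0.7] tool z [-0.    -0.001 -1.   ]
offset mm [-597.1   11.6    0.6] norm 597
```

```bash
python3 -m jog '{"gripper":[0.093,0.093,0.093,0.093,0.093,0.093,0.093,0.093],"offset":[[-0.05,0.001,0],[-0.05,0.001,0],[-0.05,0.001,0],[-0.05,0.001,0],[-0.05,0.001,0],[-0.05,0.001,0],[-0.05,0.001,0],[-0.05,0.001,0]],"roll":[0,0,0,0,0,0,0,0]}'; python3 -c "
from h import *
togo([431,65,218])"
```

```text
time_s: 1.65
tool_pos: [392.0, 256.8, 218.6]
ee_rot: [0.646, 0.763, 0.0, 0.0]
contact_force: [0.3, 0.3, 0.0]
opening: 1.002
t 1.65 tcp [392.  256.8 218.6] yaw 9.52 F [0.3 0.3 0. ] tool z [ 0. -0. -1.]
offset mm [-195.6    6.7    0.7] norm 196
```

```bash
python3 -m jog '{"gripper":[0.093,0.093,0.093,0.093,0.093,0.093,0.093,0.093],"offset":[[-0.05,0.001,0],[-0.05,0.001,0],[-0.05,0.001,0],[-0.046,0.001,0],[0,0,0.05],[0,0,0.05],[0,0,0.05],[0,0,0]],"roll":[0,0,0,0,0,0,0,0]}'; python3 -c "
from h import *
togo([431,65,12])
cv2.imwrite('pics/top1.png',cv2.resize(vision.read_camera('top')[160:320,180:400,::-1],None,fx=3.6,fy=3.6,interpolation=2))
cv2.imwrite('pics/w1.png',vision.read_camera('wrist')[:,:,::-1])
cv2.imwrite('pics/s1.png',cv2.resize(vision.read_camera('scene')[190:410,180:400,::-1],None,fx=2.7,fy=2.7,interpolation=2))
"
```

```text
time_s: 2.65
tool_pos: [426.3, 65.5, 66.1]
ee_rot: [0.646, 0.764, -0.003, -0.002]
contact_force: [-0.5, 0.2, 1.1]
opening: 0.997
t 2.65 tcp [426.3  65.5  66.1] yaw 9.56 F [-0.5  0.2  1.1] tool z [-0.007 -0.002 -1.   ]
offset mm [-1.2  4.9 54. ] norm 54
```

View pics/top1.png

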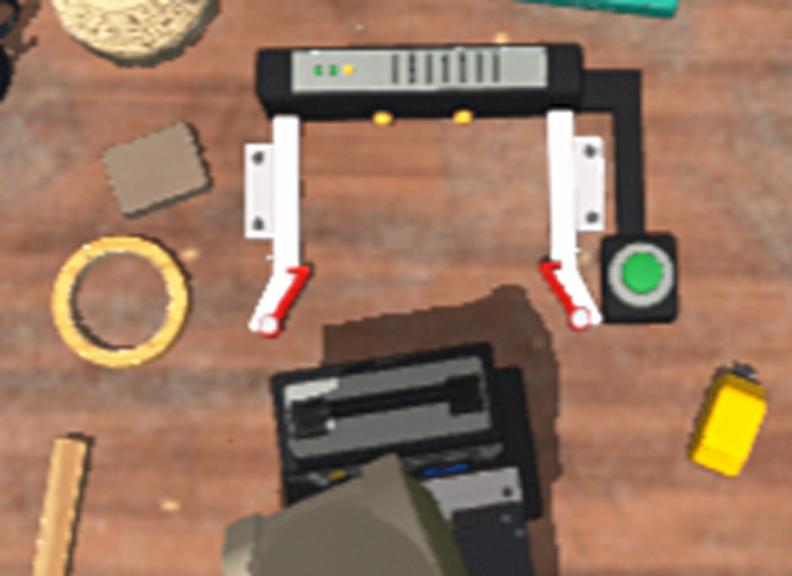

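View pics/w1.png

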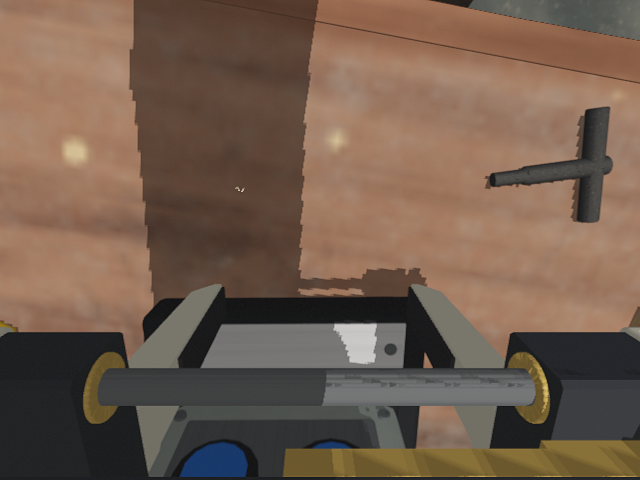

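View pics/s1.png

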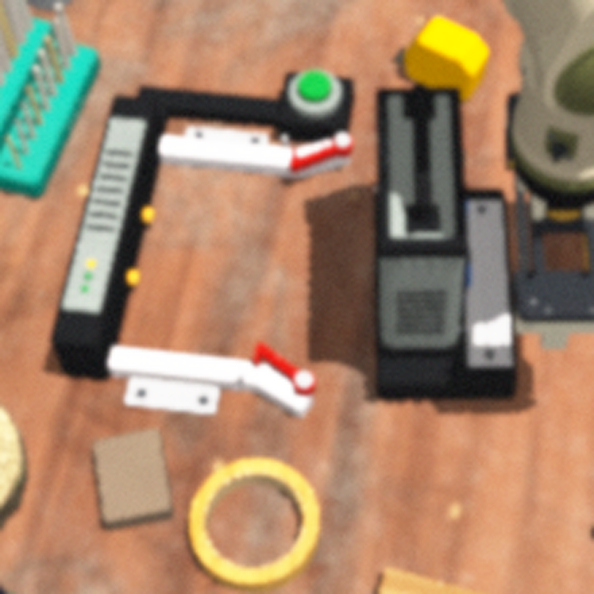

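```bash
python3 -m jog '{"gripper":[0.093,0.093,0.093,0.093],"offset":[[-0.008,0,0.02],[0,0,0.02],[0,0,0.014],[0,0,0]],"roll":[0,0,0,0]}'; python3 -c "
from h import *
st()
cv2.imwrite('pics/w2.png',vision.read_camera('wrist')[:,:,::-1])
"
```

```text
time_s: 3.3
tool_pos: [430.9, 57.2, 21.4]
ee_rot: [0.646, 0.764, -0.001, 0.001]
contact_force: [-0.8, 0.8, 0.3]
opening: 1.003
t 3.3 tcp [430.9  57.2  21.4] yaw 9.56 F [-0.8  0.8  0.3] tool z [ 0.001 -0.002 -1.   ]
```

View pics/w2.png

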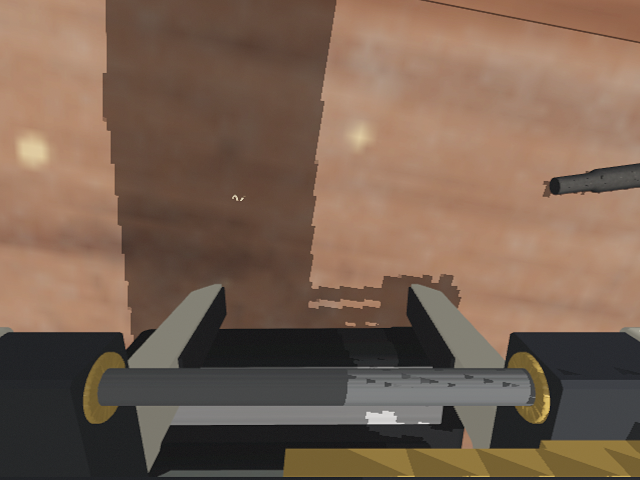

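```bash
python3 -m jog '{"gripper":[0.093,0.093,0.093,0.093,0.093],"offset":[[0,0,0.009],[0,0.005,0],[0,0.005,0],[0,0.003,0],[0,0,0]],"roll":[0,0,0.04,0.05,0]}'; python3 -c "
from h import *
st()"
```

```text
time_s: 3.98
tool_pos: [441.2, 59.1, 11.5]
ee_rot: [0.68, 0.733, -0.003, -0.001]
contact_force: [-5.1, 0.9, 3.9]
opening: 0.998
t 3.98 tcp [441.2  59.1  11.5] yaw 4.29 F [-5.1  0.9  3.9] tool z [-0.005 -0.003 -1.   ]
```

```bash
python3 -m jog '{"gripper":[0.093,0.093,0.093,0.093,0.093],"offset":[[-0.003,0.004,0],[-0.003,0.004,0],[-0.003,0.004,0],[-0.003,0.004,0],[0,0,0]],"roll":[0.06,0.06,0.06,0.06,0]}'
cat >> h.py <<'E'
def look(tag):
    p,R=st()
    w=vision.read_camera('wrist')[:,:,::-1]; s=vision.read_camera('scene')[190:410,180:400,::-1]; t=vision.read_camera('top')[160:320,180:400,::-1]
    for n,i in (('w',w),('s',s),('t',t)): cv2.imwrite(f'pics/raw_{n}{tag}.png',i)
    a=cv2.resize(s,(440,440),interpolation=2); b=cv2.resize(t,(360,262),interpolation=2); c=cv2.resize(w,(360,270))
    o=np.zeros((540,800,3),np.uint8); o[:440,:440]=a; o[:262,440:]=b; o[270:540,440:]=c
    cv2.imwrite(f'pics/l{tag}.png',o)
E
python3 -c "
from h import *
look(3)"
```

```text
time_s: 4.6
tool_pos: [457.2, 47.2, 11.2]
ee_rot: [0.763, 0.646, -0.003, -0.0]
contact_force: [-3.8, 1.9, -1.0]
opening: 1.002
t 4.6 tcp [457.2  47.2  11.2] yaw -9.46 F [-3.8  1.9 -1. ] tool z [-0.005 -0.003 -1.   ]
```

View pics/l3.png

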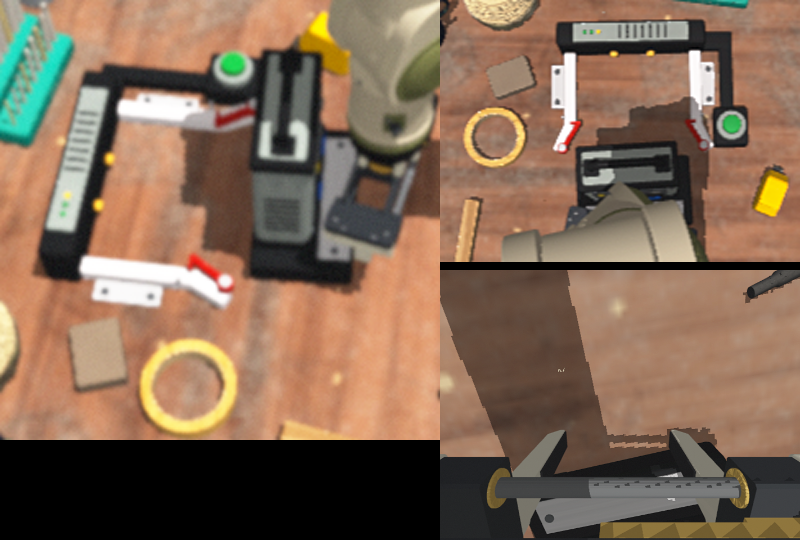

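```bash
cat >> h.py <<'E'
def zoom(tag,y0=60,y1=150,x0=60,x1=165):
    a=cv2.imread(f'pics/raw_t{tag}.png')[y0:y1,x0:x1]; cv2.imwrite(f'pics/z{tag}.png',cv2.resize(a,None,fx=6,fy=6,interpolation=0))
def Z(x,y,z,x0=60,y0=60): return ray('top',x/6+x0+180-.5,y/6+y0+160-.5,z)
D=np.array([711,53.2]); DY=np.radians(2.7)
def dock(p):
    d=np.array(p[:2])-D; c,s=np.cos(DY),np.sin(DY); return np.array([c*d[0]+s*d[1],-s*d[0]+c*d[1]])
def case(rl,rr,**k):
    a=Z(*rl,213,**k);b=Z(*rr,213,**k); d=a-b; yaw=np.arctan2(-d[0],d[1]); m=(a+b)/2
    o=m[:2]-51*np.array([np.cos(yaw),np.sin(yaw)]); print('len',np.hypot(*d[:2]),'origin',o,'yaw',np.degrees(yaw),'dock',dock(o),np.degrees(yaw-DY))
E
python3 -c "
from h import *
zoom(3)"
```

```text
(no output)
```

View pics/z3.png

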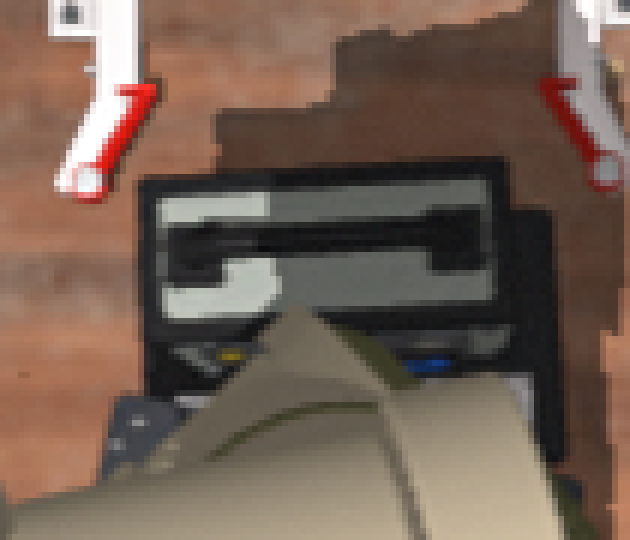

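```bash
python3 -c "
from h import *
case((138,181),(506,157))
print(Z(553,210,38), 'foot rear right')"
```

```text
len 136.29455618947196 origin [535.62980199  45.43481254] yaw 5.013939009972849 dock [-175.54130558    0.50450045] 2.3139390099728487
[596.01990085 -39.40284443  38.        ] foot rear right
```

```bash
python3 -m jog '{"gripper":[0.093,0.093,0.093,0.093],"offset":[[0,-0.006,0],[0,-0.006,0],[0,0,0],[0,0,0]],"roll":[0,-0.106,-0.106,0]}'; python3 -c "
from h import *
togo([457,41.2,11]);look(4);zoom(4)"
```

```text
time_s: 5.25
tool_pos: [447.2, 49.0, 11.4]
ee_rot: [0.69, 0.723, -0.001, 0.0]
contact_force: [-0.3, -0.1, -0.1]
opening: 1.0
t 5.25 tcp [447.2  49.   11.4] yaw 2.68 F [-0.3 -0.1 -0.1] tool z [-0.001 -0.002 -1.   ]
offset mm [-8.3  9.4  0.4] norm 13
t 5.25 tcp [447.2  49.   11.4] yaw 2.68 F [-0.3 -0.1 -0.1] tool z [-0.001 -0.002 -1.   ]
```

View pics/z4.png

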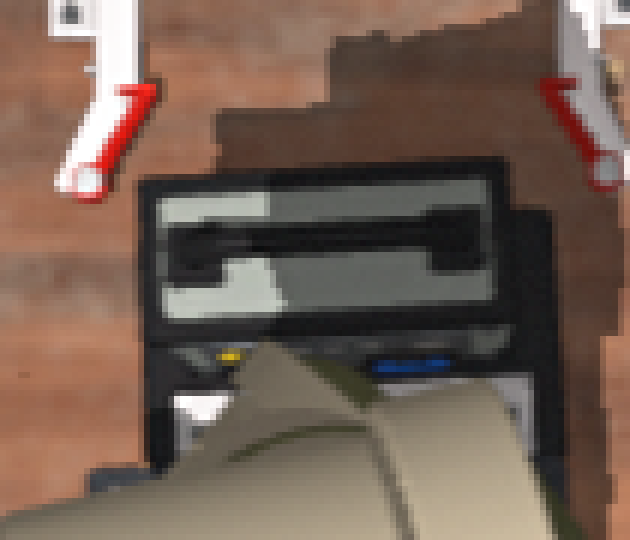

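View pics/raw_w4.png

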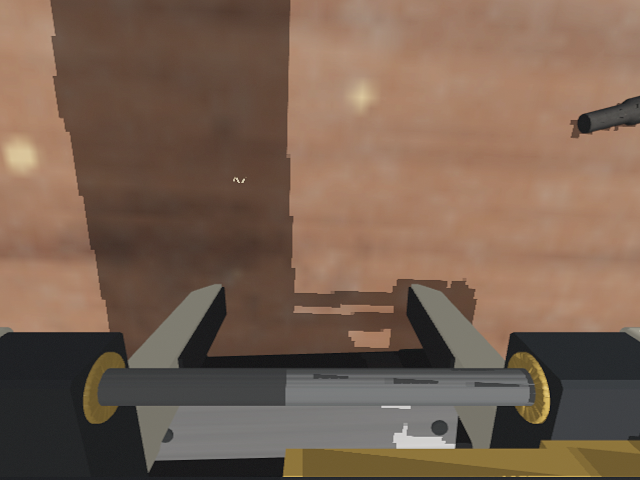

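```bash
python3 -m jog '{"gripper":[0.093,0.093,0.093,0.093,0.093,0.093,0.093,0.093],"offset":[[-0.008,0.005,0],[0,0.008,0],[0,0.006,0],[0,0.006,0],[0,0.006,0],[0,0.006,0],[0,0.006,0],[0,0,0]],"roll":[0,0,0,0,0,0,0,0]}'; python3 -c "
from h import *
look(5);zoom(5)"
```

```text
time_s: 6.4
tool_pos: [486.9, 42.3, 10.8]
ee_rot: [0.69, 0.724, -0.004, -0.001]
contact_force: [-9.2, -0.1, 4.6]
opening: 0.998
t 6.4 tcp [486.9  42.3  10.8] yaw 2.79 F [-9.2 -0.1  4.6] tool z [-0.008 -0.005 -1.   ]
```

View pics/z5.png

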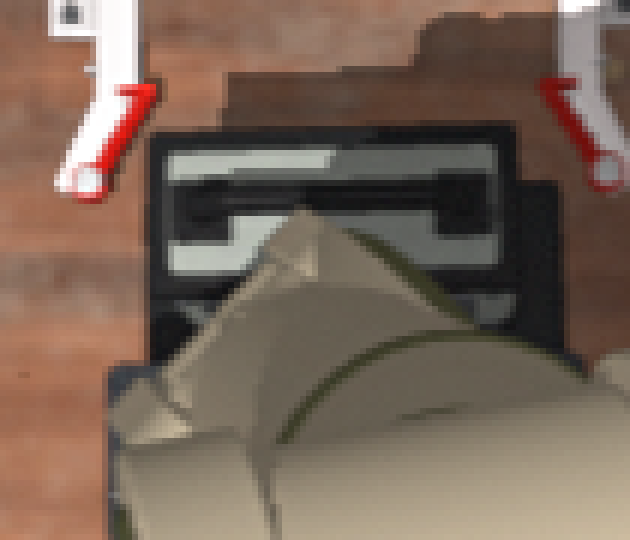

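View pics/l5.png

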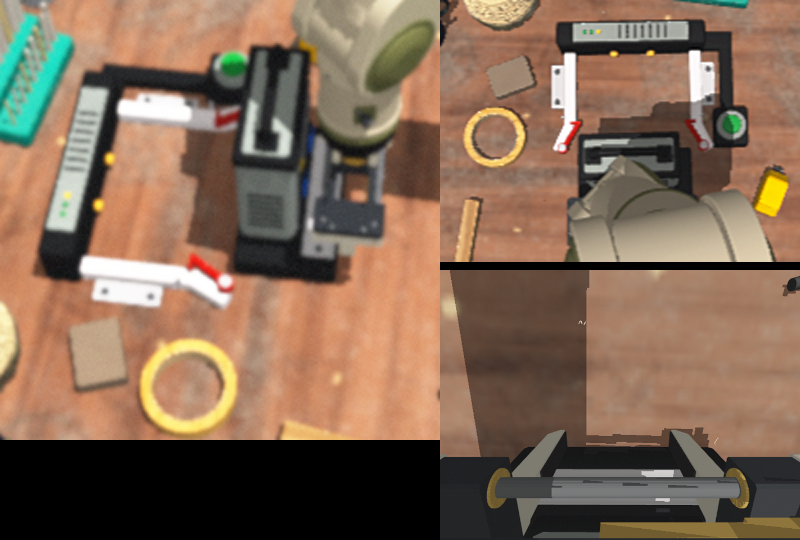

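```bash
python3 -c "
from h import *
case((148,135),(515,123));print(dock([486.9,42.3]))
print(Z(560,182,38), 'foot rear right')"
```

```text
len 136.04171462419453 origin [550.55901708  44.0545005 ] yaw 3.140997118580215 dock [-160.69368539   -1.5775416 ] 0.44099711858021456
[-224.36468129   -0.33134403]
[608.22411717 -42.19412721  38.        ] foot rear right
```

```bash
python3 -m jog '{"gripper":[0.093,0.093,0.093,0.093,0.093,0.093,0.093,0.093],"offset":[[0,0.006,0],[0.0005,0.007,0],[0.0005,0.007,0],[0.0005,0.007,0],[0,0.007,0],[0,0.007,0],[0,0.007,0],[0,0,0]],"roll":[0,0,0,0,0,0,0,0]}'; python3 -c "
from h import *
look(6);zoom(6,40,130)"
```

```text
time_s: 7.55
tool_pos: [532.7, 45.4, 10.4]
ee_rot: [0.69, 0.724, -0.006, -0.002]
contact_force: [-13.4, -0.9, 8.8]
opening: 1.002
t 7.55 tcp [532.7  45.4  10.4] yaw 2.78 F [-13.4  -0.9   8.8] tool z [-0.011 -0.006 -1.   ]
```

View pics/z6.png

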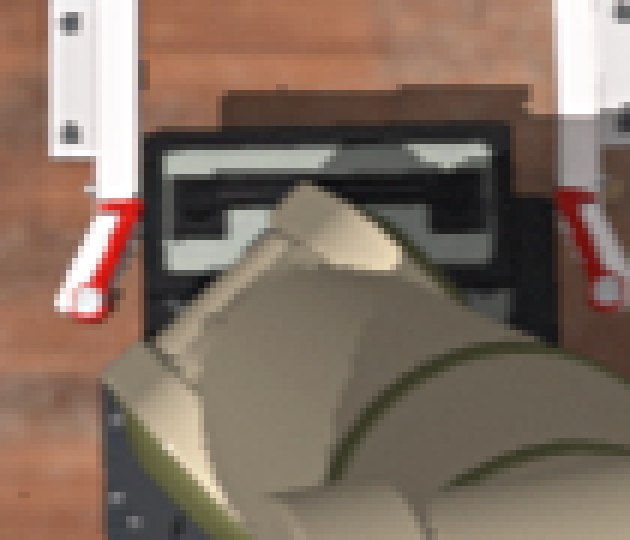

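View pics/l6.png

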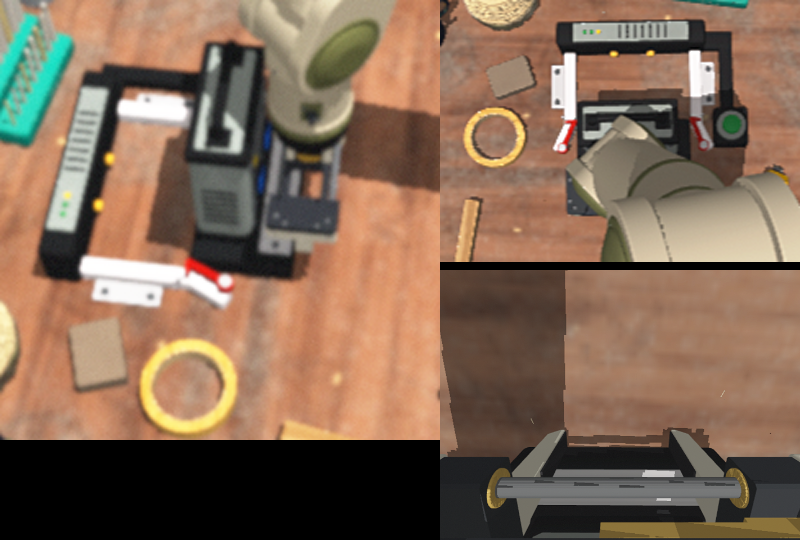

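```bash
python3 -c "
from h import *
case((144,136),(510,124),y0=40);print(dock([532.7,45.4]))
print(Z(557,197,38,y0=40), 'foot rear right', dock(Z(557,197,38,y0=40)))"
```

```text
len 136.5478210766178 origin [595.45901935  47.05005201] yaw 3.167415023836085 dock [-115.70241794   -0.70039527] 0.4674150238360848
[-178.46949502    0.60773914]
[654.04627512 -40.08737892  38.        ] foot rear right [-61.28493644 -90.50093043]
```

```bash
python3 -m jog '{"gripper":[0.093,0.093,0.093,0.093,0.093,0.093,0.093,0.093],"offset":[[0,0.006,0],[0,0.007,0],[0,0.007,0],[0,0.007,0],[0,0.007,0],[0,0.007,0],[0,0.007,0],[0,0,0]],"roll":[0,0,0,0,0,0,0,0]}'; python3 -c "
from h import *
look(7);zoom(7,20,110)"
```

```text
time_s: 8.7
tool_pos: [581.8, 48.2, 10.3]
ee_rot: [0.69, 0.724, -0.005, -0.002]
contact_force: [-10.5, -1.5, 7.1]
opening: 1.001
t 8.7 tcp [581.8  48.2  10.3] yaw 2.76 F [-10.5  -1.5   7.1] tool z [-0.01  -0.005 -1.   ]
```

View pics/z7.png

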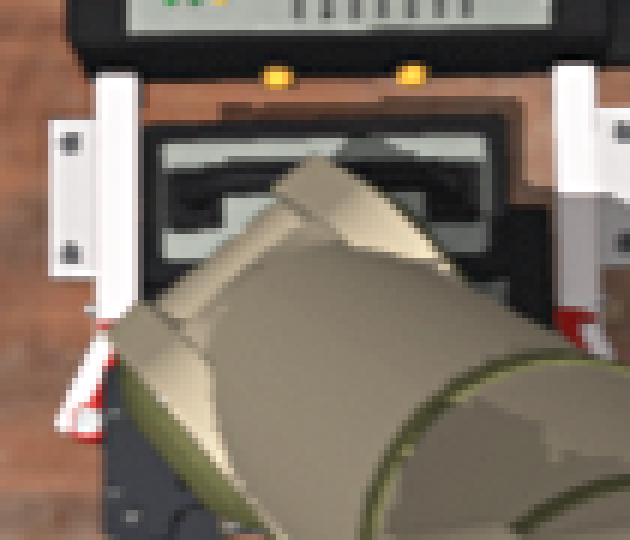

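View pics/l7.png

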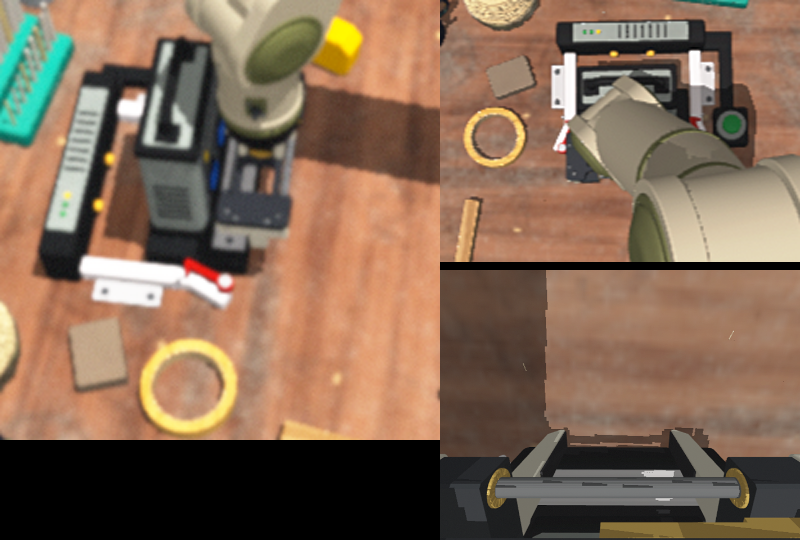

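```bash
python3 -m jog '{"gripper":[0.093,0.093,0.093,0.093,0.093,0.093,0.093,0.093],"offset":[[0,0.006,0],[0,0.007,0],[0,0.007,0],[0,0.008,0],[0,0.008,0],[0,0.008,0],[0,0.008,0],[0,0.006,0]],"roll":[0,0,0,0,0,0,0,0]}'; python3 -c "
from h import *
p,R=st();print(dock(p))"
```

```text
time_s: 9.85
tool_pos: [638.4, 51.2, 10.2]
ee_rot: [0.69, 0.724, -0.006, -0.002]
contact_force: [-17.6, -0.4, 13.5]
opening: 0.997
t 9.85 tcp [638.4  51.2  10.2] yaw 2.78 F [-17.6  -0.4  13.5] tool z [-0.012 -0.006 -1.   ]
[-72.59445693   1.42729604]
```

```bash
python3 -m jog '{"gripper":[0.093,0.093,0.093,0.093,0.093],"offset":[[0,0.003,0],[0,0.003,0],[0,0.002,0],[0,0.002,0],[0,0,0]],"roll":[0,0,0,0,0]}'; python3 -c "
from h import *
p,R=st();print(dock(p));look(8);zoom(8,10,100)"
```

```text
time_s: 10.48
tool_pos: [646.4, 51.5, 10.1]
ee_rot: [0.69, 0.724, -0.008, -0.003]
contact_force: [-21.9, -0.5, 17.1]
opening: 0.999
t 10.47 tcp [646.4  51.5  10.1] yaw 2.78 F [-21.9  -0.5  17.1] tool z [-0.015 -0.006 -1.   ]
[-64.65378711   1.34731832]
t 10.47 tcp [646.4  51.5  10.1] yaw 2.78 F [-21.9  -0.5  17.1] tool z [-0.015 -0.006 -1.   ]
```

View pics/l8.png

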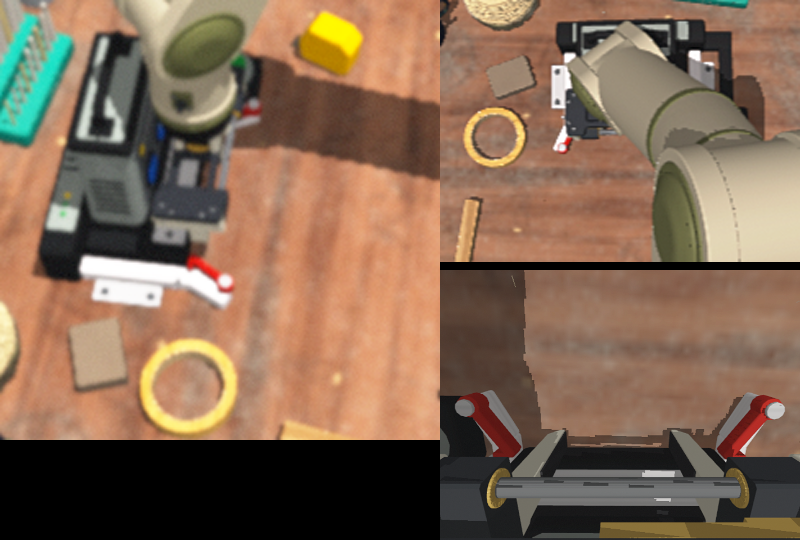

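View pics/z8.png

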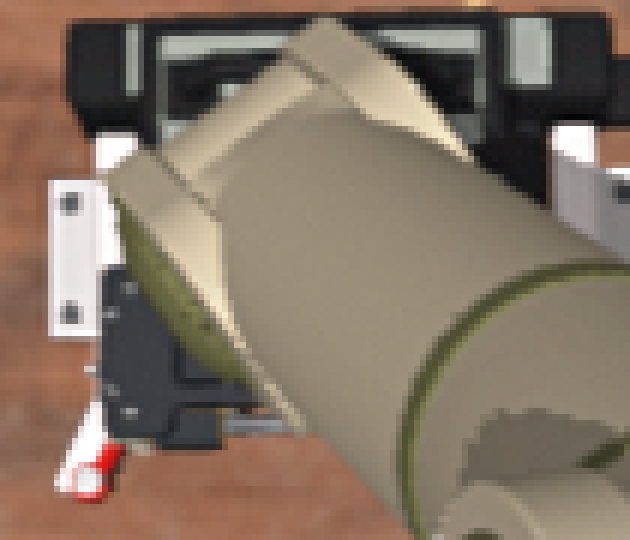

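```bash
python3 -m jog '{"gripper":[0.093,0.093,0.093],"offset":[[0,0.002,0],[0,0.001,0],[0,0,0]],"roll":[0,0,0]}'; python3 -c "
from h import *
p,R=st();print(dock(p));look(9)"
```

```text
time_s: 11.0
tool_pos: [646.3, 51.5, 10.0]
ee_rot: [0.69, 0.724, -0.01, -0.005]
contact_force: [-30.7, -0.8, 24.8]
opening: 0.999
t 11.0 tcp [646.3  51.5  10. ] yaw 2.79 F [-30.7  -0.8  24.8] tool z [-0.02  -0.008 -1.   ]
[-64.73722601   1.33813094]
t 11.0 tcp [646.3  51.5  10. ] yaw 2.79 F [-30.7  -0.8  24.8] tool z [-0.02  -0.008 -1.   ]
```

View pics/raw_w9.png

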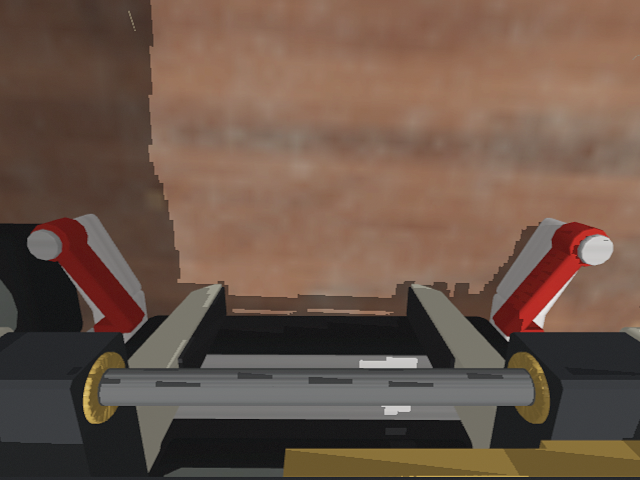

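View pics/raw_w8.png

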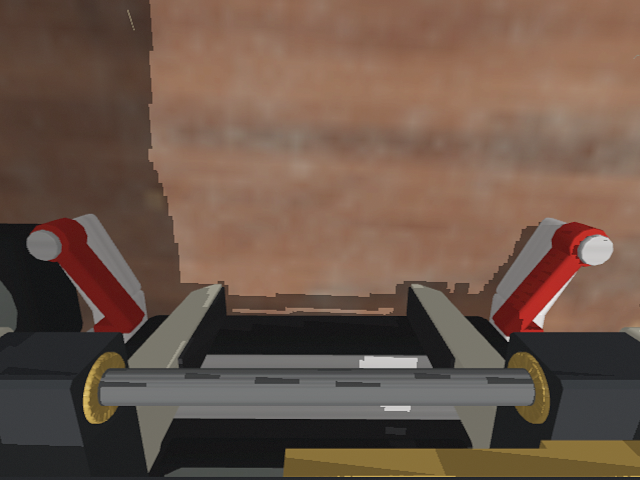

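```bash
python3 -m jog '{"gripper":[0.093,0.093,0.093,0.093],"offset":[[0,-0.01,0],[0,-0.02,0],[0,-0.02,0],[0,0,0]],"roll":[0,0,0,0]}'; python3 -c "
from h import *
look(10)"
```

```text
time_s: 11.65
tool_pos: [606.1, 50.1, 10.9]
ee_rot: [0.69, 0.724, -0.002, -0.0]
contact_force: [0.3, 1.1, -0.3]
opening: 1.001
t 11.65 tcp [606.1  50.1  10.9] yaw 2.8 F [ 0.3  1.1 -0.3] tool z [-0.003 -0.003 -1.   ]
```

View pics/raw_w10.png

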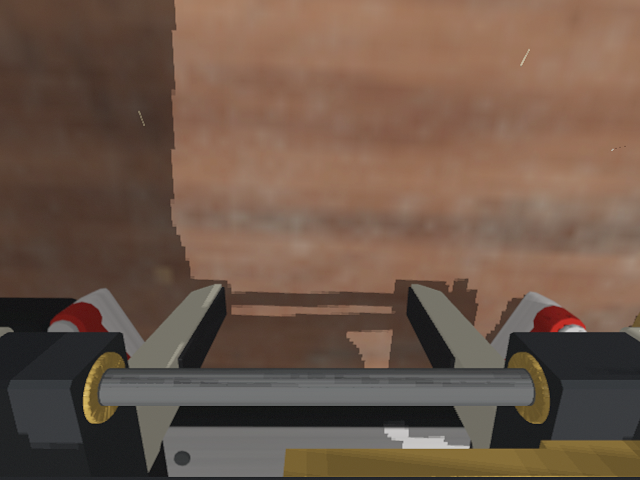

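View pics/l10.png

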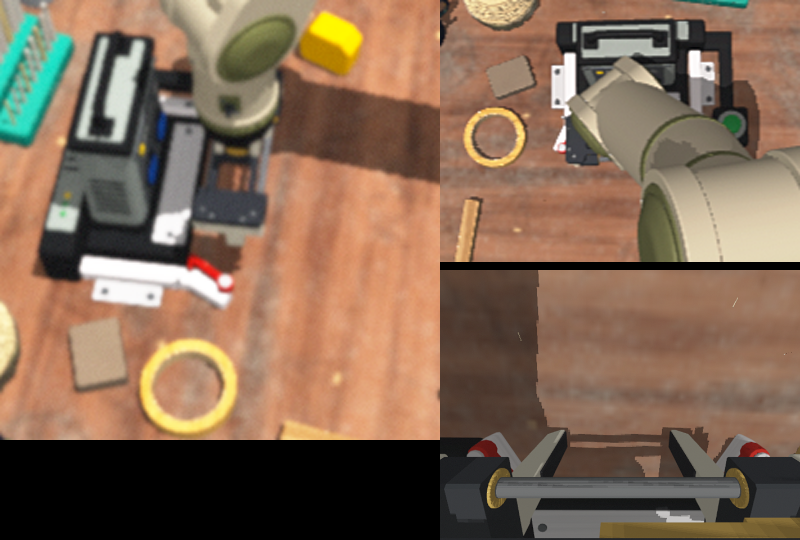

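```bash
python3 -m jog '{"gripper":[0.093,0.093,0.093,0.093,0.093,0.093],"offset":[[0,-0.03,0],[0,-0.03,-0.02],[0,0,-0.05],[0,0,-0.05],[0,0,-0.03],[0,0,0]],"roll":[0,0,0,0,0,0]}'; python3 -c "
from h import *
look(11);zoom(11,10,100)"
```

```text
time_s: 12.55
tool_pos: [549.4, 47.9, 163.3]
ee_rot: [0.69, 0.724, 0.0, 0.002]
contact_force: [-0.1, 0.0, -0.5]
opening: 1.002
t 12.55 tcp [549.4  47.9 163.3] yaw 2.72 F [-0.1  0.  -0.5] tool z [ 0.003 -0.002 -1.   ]
```

View pics/raw_w11.png

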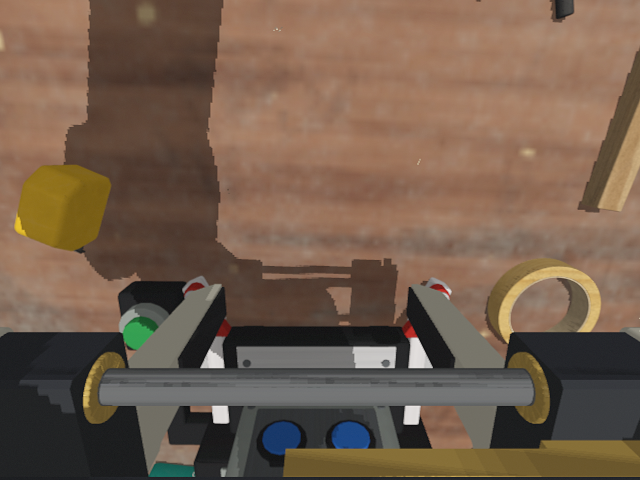

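View pics/z11.png

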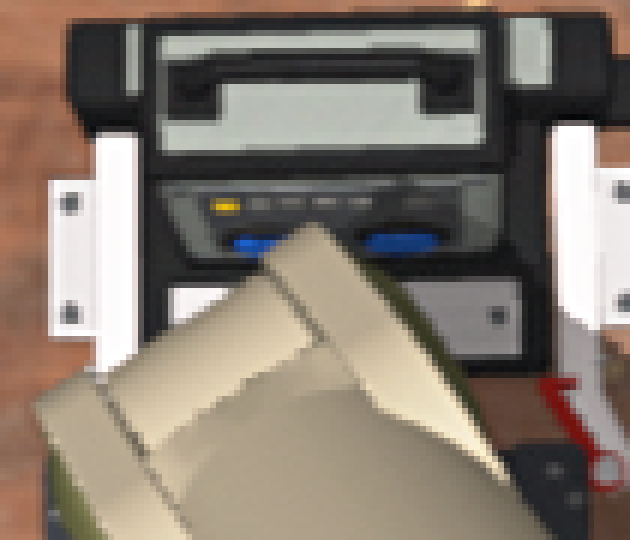

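```bash
cat >> h.py <<'E'
def green(n,im,box):
    x0,y0,x1,y1=box; h=cv2.cvtColor(im,cv2.COLOR_RGB2HSV)[y0:y1,x0:x1]
    m=cv2.inRange(h,(45,110,60),(80,255,255)); k,l,s,c=cv2.connectedComponentsWithStats(m); i=1+s[1:,4].argmax(); print(n,s[i],c[i]+[x0,y0]); return c[i]+[x0,y0]
def tri(a,b):
    A=[]
    for n,(u,v) in (('scene',a),('top',b)):
        c=vision.camera_model(n);P=c['mtx']@np.c_[c['R'],c['t']]; A.append(P)
    X=cv2.triangulatePoints(A[0],A[1],np.array(a,float).reshape(2,1),np.array(b,float).reshape(2,1)); return (X[:3]/X[3]).ravel()
E
python3 -c "
from h import *
s=cv2.imread('pics/scene0.png')[:,:,::-1].copy();t=cv2.imread('pics/top0.png')[:,:,::-1].copy()
a=green('scene',s,(270,205,320,250));b=green('top',t,(340,220,375,255))
X=tri(a,b);print(X,proj('scene',X)-a,proj('top',X)-b)
for z in (30,35,40,45,50): print(z,ray('scene',*a,z),ray('top',*b,z))
print(dock(X)); togo(X+[0,0,100])
"
```

```text
scene [ 21  11  11  12 101] [295.99009901 221.44554455]
top [13 10 11 11 94] [357.85106383 235.14893617]
[ 647.72172731 -105.76187262   46.61451812] [0.30952871 0.07340188] [ 0.01214979 -0.43653185]
30 [ 651.29852799 -117.43476317   30.        ] [ 649.46056933 -106.9813687    30.        ]
35 [ 650.44888748 -113.94984825   35.        ] [ 648.59376762 -106.60826207   35.        ]
40 [ 649.59924697 -110.46493332   40.        ] [ 647.72696591 -106.23515545   40.        ]
45 [ 648.74960646 -106.9800184    45.        ] [ 646.8601642  -105.86204882   45.        ]
50 [ 647.89996595 -103.49510347   50.        ] [ 645.99336249 -105.48894219   50.        ]
[ -70.69615551 -155.80459023]
t 12.7 tcp [547.2  47.4 160.1] yaw 2.74 F [-0.7 -0.6  0.2] tool z [-0.003 -0.003 -1.   ]
offset mm [-157.8   93.1   13.6] norm 184
```

```bash
python3 -m jog '{"gripper":[0,0,0,0,0,0,0,0],"offset":[[-0.05,0,0],[-0.05,0,0],[-0.05,0,0],[-0.008,0.03,0],[0,0.03,0],[0,0.03,0],[0,0,0.02],[0,0,0]],"roll":[0,0,0,0,0,0,0,0]}'; python3 -c "
from h import *
togo([645,-106,60]);look(12);zoom(12,10,100)"
```

```text
time_s: 13.7
tool_pos: [642.3, -105.7, 137.9]
ee_rot: [0.69, 0.724, -0.004, -0.002]
contact_force: [-0.5, 0.3, 0.0]
opening: 0.187
t 13.7 tcp [ 642.3 -105.7  137.9] yaw 2.8 F [-0.5  0.3  0. ] tool z [-0.008 -0.002 -1.   ]
offset mm [-0.2  3.3 77.8] norm 78
t 13.7 tcp [ 642.3 -105.7  137.9] yaw 2.8 F [-0.5  0.3  0. ] tool z [-0.008 -0.002 -1.   ]
```

View pics/raw_w12.png

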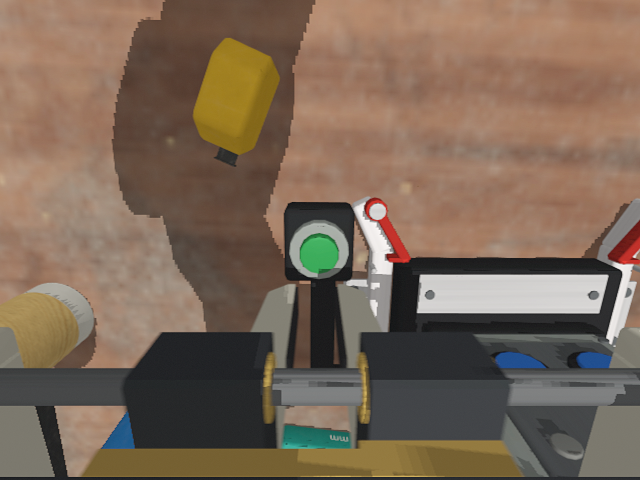

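View pics/z12.png

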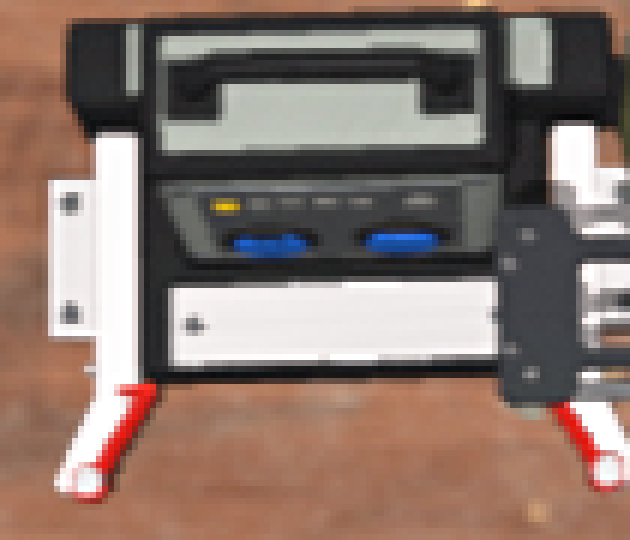

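View pics/l12.png

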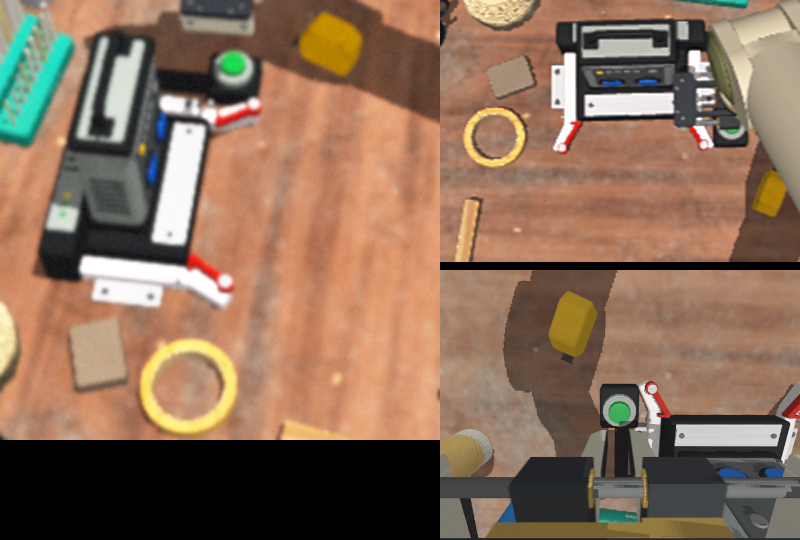

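```bash
python3 -c "
from h import *
p,R=st();c=vision.camera_model('wrist');T=c['tool_from_camera'];d=np.linalg.inv(c['mtx'])@[319.5,253,1]
d=R@(T[:3,:3]@d);o=p+R@T[:3,3]
for z in (42,46,50):print(o+d*(z-o[2])/d[2])
a=Z(146,178,213,y0=10);b=Z(506,174,213,y0=10);print(a,b,dock(a),dock(b))
f=Z(143,384,4,y0=10);print('front left bottom',dock(f))
togo([645,-106,60])"
```

```text
t 13.85 tcp [ 643.8 -105.8  140.7] yaw 2.78 F [ 0.  -0.3 -0.4] tool z [-0.004 -0.003 -1.   ]
[ 650.95793153 -102.69328064   42.        ]
[ 649.6181852  -102.78715003   46.        ]
[ 648.27843888 -102.88101941   50.        ]
[695.40990592 119.39083561 213.        ] [699.93330786 -15.78598528 213.        ] [-12.45477179  66.85174951] [-14.30409165 -68.38808963]
front left bottom [-53.76441412  92.31673884]
t 13.85 tcp [ 643.8 -105.8  140.7] yaw 2.78 F [ 0.  -0.3 -0.4] tool z [-0.004 -0.003 -1.   ]
offset mm [-0.   1.5 80.7] norm 81
```

```bash
python3 -m jog '{"gripper":[0,0,0,0,0,0],"offset":[[0.001,0.002,0.02],[0,0,0.03],[0,0,0.02],[0,0,0.012],[0,0,0],[0,0,0]],"roll":[0,0,0,0,0,0]}' 20; python3 -c "
from h import *
togo([646,-105,46]);look(13)"
```

```text
time_s: 14.6
tool_pos: [646.9, -104.9, 59.8]
ee_rot: [0.69, 0.724, -0.001, 0.0]
contact_force: [0.3, 0.6, 0.4]
opening: 0.001
t 14.6 tcp [ 646.9 -104.9   59.8] yaw 2.77 F [0.3 0.6 0.4] tool z [-0.001 -0.003 -1.   ]
offset mm [-0.  -0.9 13.8] norm 14
t 14.6 tcp [ 646.9 -104.9   59.8] yaw 2.77 F [0.3 0.6 0.4] tool z [-0.001 -0.003 -1.   ]
```

View pics/raw_w13.png

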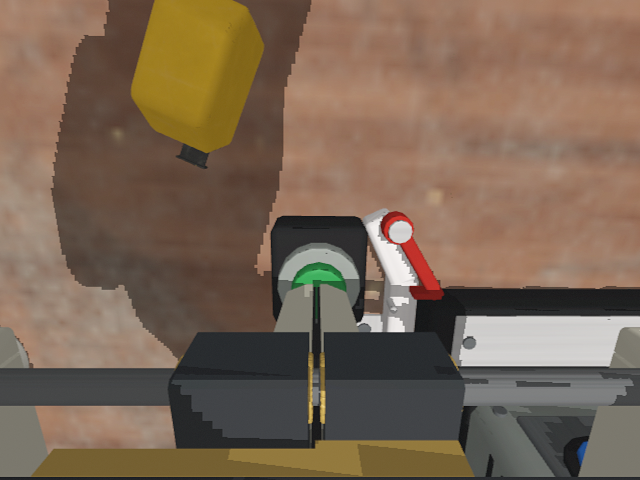

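```bash
python3 -m jog '{"gripper":[0,0,0,0,0],"offset":[[0,0,0.004],[0,0,0.004],[0,0,0.003],[0,0,0.002],[0,0,0]],"roll":[0,0,0,0,0]}' 20; python3 -m jog '{"gripper":[0,0],"offset":[[0,0,0.002],[0,0,0]],"roll":[0,0]}';python3 -m jog '{"gripper":[0,0],"offset":[[0,0,0.002],[0,0,0]],"roll":[0,0]}'
```

```text
time_s: 15.38
tool_pos: [647.1, -105.1, 49.7]
ee_rot: [0.69, 0.724, -0.002, 0.002]
contact_force: [-9.8, -0.3, 36.9]
opening: 0.007
time_s: 15.62
tool_pos: [647.2, -105.1, 49.4]
ee_rot: [0.69, 0.724, -0.002, 0.002]
contact_force: [-13.5, -1.1, 53.0]
opening: 0.009
time_s: 15.88
tool_pos: [647.3, -105.1, 49.0]
ee_rot: [0.69, 0.724, -0.002, 0.003]
contact_force: [-19.0, -0.4, 67.7]
opening: 0.005
```

```bash
for i in 1 2; do :; done; python3 -m jog '{"gripper":[0,0],"offset":[[0,0,-0.006],[0,0,0]],"roll":[0,0]}'; python3 -m jog '{"gripper":[0,0],"offset":[[0,0,-0.002],[0,0,0]],"roll":[0,0]}'; python3 -m jog '{"gripper":[0,0],"offset":[[0,0,-0.002],[0,0,0]],"roll":[0,0]}';python3 -m jog '{"gripper":[0,0],"offset":[[0,0,-0.002],[0,0,0]],"roll":[0,0]}'; python3 -m jog '{"gripper":[0,0],"offset":[[0,0,-0.002],[0,0,0]],"roll":[0,0]}'
```

```text
time_s: 16.12
tool_pos: [647.1, -105.1, 50.0]
ee_rot: [0.69, 0.724, -0.001, 0.001]
contact_force: [-4.2, 0.3, 22.4]
opening: 0.007
time_s: 16.38
tool_pos: [646.9, -105.1, 50.5]
ee_rot: [0.69, 0.724, -0.001, 0.001]
contact_force: [2.0, -1.2, 3.9]
opening: 0.004
time_s: 16.62
tool_pos: [646.8, -105.1, 52.2]
ee_rot: [0.69, 0.724, -0.002, 0.0]
contact_force: [2.2, -0.2, 2.6]
opening: 0.005
time_s: 16.88
tool_pos: [646.3, -105.0, 54.1]
ee_rot: [0.69, 0.724, -0.002, -0.0]
contact_force: [1.5, -0.8, 1.8]
opening: 0.004
time_s: 17.12
tool_pos: [646.0, -104.9, 56.0]
ee_rot: [0.69, 0.724, -0.002, -0.0]
contact_force: [0.8, 0.1, 1.0]
opening: 0.007
```

```bash
python3 -m jog '{"gripper":[0,0,0,0,0,0,0],"offset":[[0,0,-0.02],[0,0,-0.04],[-0.02,-0.03,-0.04],[-0.04,-0.04,-0.03],[-0.05,0,0],[-0.05,0,0],[0,0,0]],"roll":[0,0,0,0,0,0,0]}'; python3 -m jog '{"gripper":[0,0,0,0],"offset":[[-0.03,0,0],[0,0,0],[0,0,0],[0,0,0]],"roll":[0,0,0,0]}'; python3 -c "
from h import *
look(14);zoom(14,10,100,60,170)
s=cv2.imread('pics/raw_s14.png')[:,:,::-1].copy();t=cv2.imread('pics/raw_t14.png')[:,:,::-1].copy()
a=green('scene',s,(90,15,140,60));b=green('top',t,(160,60,195,95));print(tri(a+[180,190],b+[180,160]))
"
```

```text
time_s: 18.0
tool_pos: [584.1, -271.9, 186.6]
ee_rot: [0.692, 0.722, -0.003, 0.001]
contact_force: [0.1, 1.2, -0.4]
opening: 0.003
time_s: 18.5
tool_pos: [587.0, -295.2, 186.4]
ee_rot: [0.689, 0.725, -0.002, -0.0]
contact_force: [0.1, 0.2, -0.4]
opening: 0.004
t 18.5 tcp [ 587.  -295.2  186.4] yaw 2.88 F [ 0.1  0.2 -0.4] tool z [-0.002 -0.002 -1.   ]
scene [ 21  11  11  12 102] [115.98039216  31.39215686]
top [13 10 11 11 94] [177.85106383  75.14893617]
[ 647.71262565 -105.74508635   46.84613601]
```

View pics/z14.png

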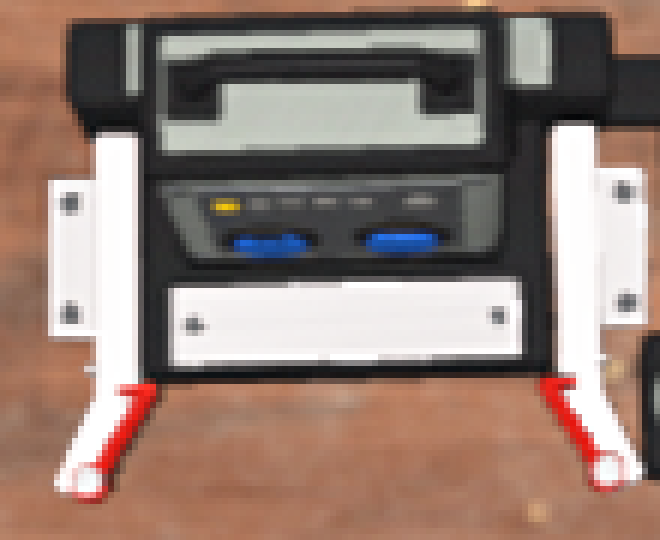

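View pics/l14.png

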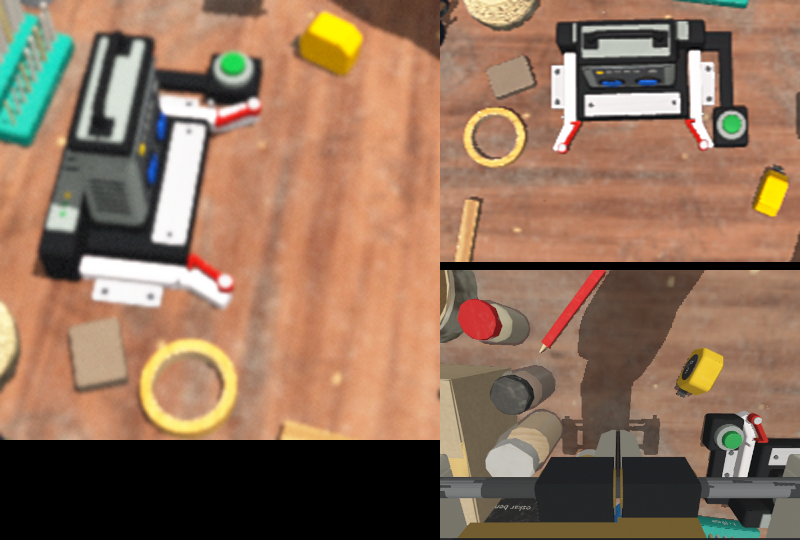

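```bash
python3 -c "
from h import *
a=cv2.imread('pics/top0.png')[160:320,180:400];b=cv2.imread('pics/raw_t14.png')
for i in (a,b):
    h=cv2.cvtColor(i,cv2.COLOR_BGR2HSV);m=cv2.inRange(h,(0,180,120),(6,255,255))|cv2.inRange(h,(174,180,120),(180,255,255))
    for x0,x1 in ((60,95),(145,170)):
        q=m[65:100,x0:x1];y,x=np.nonzero(q);print(len(x),x.mean()+x0,y.mean()+65,end=' | ')
    print()
from bench import arm
print(arm.close_job())"
```

```text
51 80.47058823529412 81.72549019607843 | 44 153.97727272727272 78.93181818181819 | 
51 80.47058823529412 81.72549019607843 | 44 153.97727272727272 78.93181818181819 | 
the job is handed in; nothing more can be done
None
```

The battery box is in the dock with both catches shut behind its foot, and the charge button has been pressed and released. I handed the job in at about 18.5 s; no verdict is reported.

**Docking:** I straightened and centred the box with one fingertip low on the foot. Then I pushed it with both open fingertips about 10 mm above the bench, until the force climbed to 31 N with no further movement.

**Button:** On release, the push-back fell from 4 N to 1 N over about 6 mm of travel, which matches a full press. The press peaked at about 68 N at the wrist, below the 120 N limit.

**Last checks:**
- **Catches:** in the top view their red pixels are the same as in the first picture, when they were sprung in.
- **Box:** it looks upright and square in the pictures. Its sideways position is within about 1 mm of centre. Its depth is less certain: the foot's front edge puts it about 1 mm past home, the case edge about 4 mm short.
- **Button:** its top is back within 0.3 mm of its starting height.
- **Other things on the bench:** none looked moved in the pictures, though I did not measure each one.
- **Arm:** it stands clear of everything, with about 0 N on the tool.

None of the checks failed. The two depth readings disagree by about 5 mm, but both lie inside the allowed range.

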